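Make up two rule-bending kits

TASK

Make up the two bending kits on their plywood boards from the five pieces lying loose on the bench between the boards: the narrow V die, the narrow ridge die and the short thick rubber block (to push waste out of tight corners) belong on the board with the sharp U-shaped rule sample; the wide V die and the wide ridge die belong on the board with the gently bent sample. Each piece must lie flat, right way up, fully down in its own pocket, the one cut to its size. The long thin rubber strip is not in either kit: leave it, the try square and the roll of tape where they are.

Things in the scene. Friction and masses are not known exactly. Their poses are not given: they have to be found in the camera images.
- sharp_board: Fixed plywood board, 162 wide (y), 15 mm thick, U-shaped rule sample standing at its back (top at 30). Origin: middle of the pocket row, underside; x towards the sample, y left, z up. Pockets at x=0, length along x: narrow V y=+54 (58x30), narrow ridge y=0 (66x34), rubber block y=-54 (68x30). Floors at z=6; 4 mm clearance a side, mouths bevelled 4 wider; 30 mm finger groove across all at floor level.
- gentle_board: Fixed plywood board, 128 wide (y), 15 mm thick, gently bent rule sample standing at its back (top at 30). Origin: middle of the pocket row, underside; x towards the sample, y left, z up. Pockets at x=0, length along x: wide V y=+31 (54x38), wide ridge y=-31 (63x42). Floors at z=6 mm; 4 mm clearance a side, mouths bevelled 4 wider; 30 mm finger groove across both at floor level.
- narrow_v_c (a point): Narrow V die: black steel block 50 x 22 x 20 mm with a V notch along the top. The point is its centre, 10 mm above its underside; x is its long axis, y its width, z up. Starts flat, right way up, on the bench between the boards, at any angle up to 40 degrees from crosswise.
- narrow_ridge_c (a point): Narrow ridge die: bright grey steel block 58 x 26 x 20 mm with a roof-shaped ridge on top. The point is its centre, 10 mm above its underside; x is its long axis, y its width, z up. Starts flat, right way up, on the bench between the boards, at any angle up to 40 degrees from crosswise.
- wide_v_c (a point): Wide V die: bright grey steel block 46 x 30 x 20 mm with a V notch along the top. The point is its centre, 10 mm above its underside; x is its long axis, y its width, z up. Starts flat, right way up, on the bench between the boards, at any angle up to 40 degrees from crosswise.
- wide_ridge_c (a point): Wide ridge die: black steel block 55 x 34 x 20 mm with a roof-shaped ridge on top. The point is its centre, 10 mm above its underside; x is its long axis, y its width, z up. Starts flat, right way up, on the bench between the boards, at any angle up to 40 degrees from crosswise.
- rubber_block_c (a point): Short thick rubber block, brown, 22 x 60 x 17 mm. The point is its centre, 8.5 mm above its underside; y is its long axis, x its width, z up. Starts flat on the bench between the boards, its length at most 40 degrees from crosswise.
- rubber_strip_c (a point): Long thin rubber strip, green, 14 x 120 x 11 mm, lying alone near the front edge of the bench, not part of either kit: leave it where it lies. The point is its centre; y is its long axis.
- square: Try square, 75 x 131 x 24 mm, a bystander: leave it where it lies. Origin at the centre of its underside; y along its blade.
- tape_roll: Roll of black tape lying flat, 70 mm across, 18 mm high, a bystander: leave it where it lies. Origin at the centre of its underside.
Mind the look-alikes: they are no part of the job. Leave any blue look-alike of the part that bears wide_v_c alone.

How it is judged:
At the end, for the whole second after the job is handed in: All five pieces rest in their own pockets: within 8 mm of the pocket's centre each way, within 3 mm of fully seated height, level within 0.12 rad and right way up, along the pocket within 0.25 rad, either way round; strip, square and tape are within 20 mm of their starts (x of narrow_v_c in the frame of sharp_board between -0.008 and 0.008 m and y of narrow_v_c in the frame of sharp_board between 0.046 and 0.062 m and z of narrow_v_c in the frame of sharp_board between 0.013 and 0.019 m and angle between each of narrow_v_c, narrow_ridge_c, rubber_block_c, wide_v_c, wide_ridge_c's own z axis and vertical below 0.12 rad and angle between the x axis of each of narrow_v_c, narrow_ridge_c and the x axis of sharp_board, either way round below 0.25 rad and linear speed of each of narrow_v, narrow_ridge, rubber_block, wide_v, wide_ridge below 0.02 m/s and x of narrow_ridge_c in the frame of sharp_board between -0.008 and 0.008 m and y of narrow_ridge_c in the frame of sharp_board between -0.008 and 0.008 m and z of narrow_ridge_c in the frame of sharp_board between 0.013 and 0.019 m and x of rubber_block_c in the frame of sharp_board between -0.008 and 0.008 m and y of rubber_block_c in the frame of sharp_board between -0.062 and -0.046 m and z of rubber_block_c in the frame of sharp_board between 0.0115 and 0.0175 m and angle between the y axis of rubber_block_c and the x axis of sharp_board, either way round below 0.25 rad and x of wide_v_c in the frame of gentle_board between -0.008 and 0.008 m and y of wide_v_c in the frame of gentle_board between 0.023 and 0.039 m and z of wide_v_c in the frame of gentle_board between 0.013 and 0.019 m and angle between the x axis of each of wide_v_c, wide_ridge_c and the x axis of gentle_board, either way round below 0.25 rad and x of wide_ridge_c in the frame of gentle_board between -0.008 and 0.008 m and y of wide_ridge_c in the frame of gentle_board between -0.039 and -0.023 m and z of wide_ridge_c in the frame of gentle_board between 0.013 and 0.019 m and distance of each of rubber_strip_c, square, tape_roll from where it was at the start of the episode below 0.02 m); the robot touches nothing.
It fails at once if the long thin rubber strip is disturbed (moved more than 20 mm) (distance of rubber_strip_c from where it was at the start of the episode above 0.02 m).
It fails at once if the try square is disturbed (moved more than 20 mm) (distance of square from where it was at the start of the episode above 0.02 m).
It fails at once if the roll of tape is disturbed (moved more than 20 mm) (distance of tape_roll from where it was at the start of the episode above 0.02 m).
It also fails if it takes over 112 s, if anything falls off the work surface, if the arm or the gripper's body presses on something with over 40 N, if the wrist force passes 120 N, or if a joint passes its speed limit or range.

ROBOT

A 6-joint arm with a two-finger parallel gripper is mounted at the origin on a cart in front of the work surface, level with it; the furniture and walls round the work are solid. World frame = base frame: x ahead of the robot, y to its left, z up, the work surface at z = 0. Lengths are in m, angles in rad, forces in N, time in s.
With the tool pointing down it reaches from about 0.275 to 0.725 m from the base axis. Payload 5.6 kg.
Tool frame: the origin (TCP) lies midway between the tips of the shut fingers; the grasp point (between the pads) lies 19 mm behind it (ctrl.grip_depth is the distance from the TCP to the grasp point, in m); z points along the fingers, y is the line along which they close (so a half turn about z gives the same grasp; the last joint's range is limited). The gripper opens to 85 mm and grips with 20 to 120 N. Pads are 22 mm wide; open, the fingers measure 114 mm over their backs; the gripper's body (76 mm by 85 mm) begins 54 mm behind the grasp point. The pads swing forward as they close: fully open they stand 13 mm farther back than shut.
Start: joints at [-0.904, 0.255, 0.108, 0, -1.424, -0.285], TCP at [0.205, -0.51, 0.231] pointing down, gripper open.
Joint ranges: [-2.95, 2.95], [-1.21, 1.97], [-1.09, 1.5], [-2.87, 1.71], [-2.94, -0.07], [-3.05, 3.05]. Speed limits (rad/s): [2.57, 2.57, 3.14, 3.14, 3.14, 3.14].

INTERFACE

Orientations are given as a rotation vector (axis times angle).
In Python, from station import ctrl gives the robot as it stands.
- The arm moves only by the tool play_rows, never from a script. Its argument "moves" is a list that holds one entry, the list of rows, each a list of 7 numbers: the turn, a rotation vector about the tool's x, y, z in degrees, then the shift along the tool's x, y, z in m, then the opening in per cent of the stroke, from 0 (shut) to 100 (fully open). A call has 1 to 10 rows; each row shifts and turns the commanded pose from where the row before left it, along the tool's axes as they then stand; what a row does not reach is not made up. A row lasts 1/8 s, in which the tool goes at most 62.5 mm and 10.7 degrees, less where a joint would pass 70% of its speed; a pose out of reach is approached as far as the arm can. A call with a gripper value outside its range is refused whole. The fingers move at their own pace and stop on an object; "newtons" is the grip in N (left out, the last holds). Time passes only in rows, so rows that do not move let the fingers close. It gives the time, the measured TCP pose, the force, the opening and the grip force at its end, in the units of the state.
- ctrl.get_state(): the state, without advancing time (a new reading comes with each control period).
- ctrl.capture(name): name is "scene" or "side" or "wrist"; returns a dict with "color" (400x640x3 uint8, blue, green, red), "depth" (400x640 float32, m along the optical axis (not along the pixel's ray), 0 where there is no reading), "fx", "fy", "cx", "cy" (pixels), "R" (3x3) and "t" (3): a world point X has camera coordinates R X + t; the wrist camera has in their place "tool_from_camera" (4x4, takes a point from camera to tool coordinates, whose origin is the TCP and whose axes are the flange's). Camera axes: x right, y down, z forward; pixel columns grow to the right and rows downward; lengths in m; the calibration is good to about 2 mm. A picture is of the moment at which its call begins: read the wrist's pose just before it.
- ctrl.hand_in(): hands the job in; it is judged then, once.
The state is a dict: "time_s": time; "joints": joint angles; "joint_velocities": joint speeds; "tau": joint torques, N m; "eef_pos": TCP position; "orientation": TCP orientation; "wrist_force": force on the tool from outside, world axes, zero at the start; "torque": the same for the moment, N m; "width": finger opening in m; "finger_force": force on a finger pad.
Only numpy, scipy, OpenCV 4.12 (cv2) and the standard library are available. Lean on these libraries where they do the work, as an engineer would, in place of code of your own. Each camera call takes 0.05 s, during which the arm holds its last target. There are 200 camera calls.

## Working session

There is one attempt and no reset: what is moved stays moved. The work goes in short steps, Python scripts to look and compute and a tool call to move; the robot and the scene stay as the last step left them, time stands still between calls to the robot, and variables do not carry over. Pictures are saved under pics/ and viewed, at most 14 in all, crops included, and the job is handed in when it is done.

Besides the shell and the picture viewer there is one more tool, called after "Call:" in YAML: its name, and indented under it one key for each argument. play_rows: Moves the arm, as the interface text tells. Its arguments: {"type":"object","properties":{"moves":{"type":"array"},"newtons":{"type":"number"}},"required":["moves"]}

```bash
mkdir -p pics; ls; python3 - <<'E'
from station import ctrl
import cv2,numpy as np,pickle
s=ctrl.get_state();print(s)
d={}
for n in("scene","side"):
    c=ctrl.capture(n);d[n]=c;cv2.imwrite(f"pics/{n}0.png",c["color"]);print(n,c["R"],c["t"],c["fx"])
pickle.dump(d,open("d0.pkl","wb"))
E
```

```text
pics
{'time_s': 0.0, 'joints': array([-9.04406510e-01,  2.55740981e-01,  1.06995144e-01, -4.98784952e-04,
       -1.42391222e+00, -2.84643512e-01]), 'joint_velocities': array([-0.00029119,  0.00116259,  0.00077528,  0.00183843, -0.00060386,
        0.0001232 ]), 'tau': array([ 9.18514379e-04, -3.86631525e+01,  2.37941301e+01,  5.36540553e+00,
       -6.10178802e-03, -1.30855267e-05]), 'eef_pos': array([ 0.20479035, -0.50990435,  0.23039159]), 'orientation': array([ 5.95819190e-01, -3.08415241e+00, -2.95433132e-03]), 'wrist_force': array([-0.06377069,  0.19037832,  0.58835003]), 'torque': array([-0.00666582,  0.0073799 ,  0.03328112]), 'finger_force': 0.0, 'width': 0.08509722810230048}
scene [[-0.56694506 -0.82364554 -0.01346551]
 [-0.58670216  0.41521482 -0.69525335]
 [ 0.5782334  -0.38627021 -0.71863861]] [0.43200081 0.29691952 0.85422448] 426.7205598540553
side [[ 0.99882128 -0.04732804  0.01077568]
 [-0.02476123 -0.68775372 -0.72552168]
 [ 0.04174853  0.72439967 -0.68811495]] [-0.57561564  0.12900511  1.10182469] 500.43564100291076
```

View pics/scene0.png

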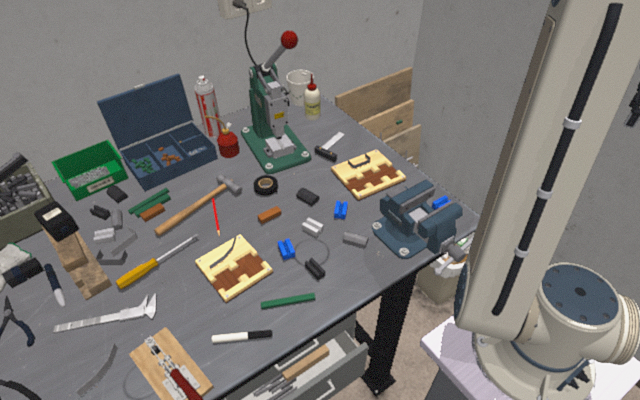

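View pics/side0.png

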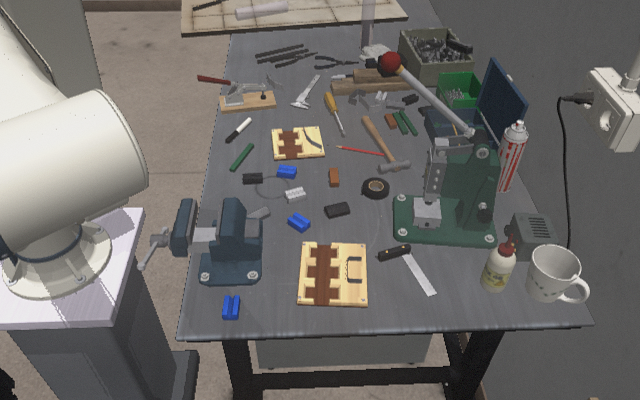

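```bash
cat > h.py <<'E'
import numpy as np,cv2,pickle
from scipy.spatial.transform import Rotation as Rot
def cloud(c):
    v,u=np.mgrid[:400,:640];z=c["depth"].astype(float)
    p=np.stack([(u-c["cx"])/c["fx"]*z,(v-c["cy"])/c["fy"]*z,z],-1)
    return p
def world(c): return (cloud(c)-c["t"])@c["R"]
def proj(c,X):
    p=c["R"]@np.array(X)+c["t"];return np.array([p[0]/p[2]*c["fx"]+c["cx"],p[1]/p[2]*c["fy"]+c["cy"]])
def ray(c,u,v,h):
    d=c["R"].T@np.array([(u-c["cx"])/c["fx"],(v-c["cy"])/c["fy"],1]);o=-c["R"].T@c["t"]
    return o+d*(h-o[2])/d[2]
E
python3 - <<'E'
from h import *
d=pickle.load(open("d0.pkl","rb"))
for n in d:
    c=d[n];W=world(c);z=W[...,2];ok=(c["depth"]>0)&(W[...,0]>.2)&(W[...,0]<.75)&(abs(W[...,1])<.45)
    print(n,"bench z",np.percentile(z[ok&(abs(z)<.006)],[5,50,95]))
    m=(ok&(z>.008)&(z<.04)).astype(np.uint8)
    k,l,st,ce=cv2.connectedComponentsWithStats(m)
    for i in range(1,k):
        if st[i,4]<60 or st[i,4]>6000:continue
        P=W[l==i];top=P[P[:,2]>np.percentile(P[:,2],90)-.006]
        r=cv2.minAreaRect(P[:,:2].astype(np.float32)*1000)
        print(ce[i].round(),st[i,4],"bgr",np.median(c["color"][l==i],0),"z95",np.percentile(P[:,2],95).round(4),"rect",np.round(r[0]),np.round(r[1]),round(r[2]))
a=d["scene"]["color"][140:310,180:430];b=d["side"]["color"][110:320,210:450]
cv2.imwrite("pics/crop.png",np.vstack([cv2.resize(a,(500,340))[:, :500],cv2.resize(b,(500,437))])[:600] if 0 else cv2.resize(a,(750,510),interpolation=2))
cv2.imwrite("pics/crop2.png",cv2.resize(b,(684,599),interpolation=2))
E
```

```text
scene bench z [-0.00181734  0.00084144  0.00392747]
[329. 154.] 115 bgr [65. 63. 64.] z95 0.0252 rect [725. -23.] [55. 18.] 16
[367. 172.] 1604 bgr [145. 213. 239.] z95 0.0213 rect [596. -69.] [167. 147.] 84
[266. 184.] 327 bgr [39. 40. 41.] z95 0.0216 rect [721. 195.] [67. 65.] 76
[307. 195.] 220 bgr [64.5 61.5 63. ] z95 0.0227 rect [618. 123.] [57. 35.] 18
[441. 201.] 132 bgr [197.   98.5  35. ] z95 0.023 rect [ 390. -150.] [49. 25.] 87
[341. 208.] 187 bgr [208. 103.  35.] z95 0.0227 rect [526.  81.] [30. 48.] 45
[269. 213.] 199 bgr [ 53. 103. 164.] z95 0.0205 rect [619. 242.] [26. 60.] 1
[184. 214.] 125 bgr [ 85. 126. 159.] z95 0.0222 rect [741. 418.] [19. 62.] 0
[398. 238.] 1127 bgr [104.  90.  72.] z95 0.0312 rect [375.  23.] [136.  80.] 4
[313. 226.] 228 bgr [180.  179.5 182. ] z95 0.0223 rect [518. 175.] [47. 32.] 21
[355. 238.] 232 bgr [127. 125. 129.] z95 0.0222 rect [426. 112.] [60. 28.] 41
[227. 255.] 1204 bgr [167. 234. 244.] z95 0.0247 rect [559. 393.] [ 92. 120.] 5
[286. 248.] 230 bgr [213.5 106.5  35. ] z95 0.0222 rect [498. 267.] [30. 48.] 77
[315. 267.] 227 bgr [61. 
[... 948 characters left out ...]
95. 194.] 223 bgr [174. 172. 174.] z95 0.0226 rect [522. 173.] [47. 36.] 17
[337. 209.] 267 bgr [62. 60. 62.] z95 0.022 rect [622. 121.] [57. 40.] 17
[260. 213.] 167 bgr [122. 120. 121.] z95 0.0223 rect [434. 106.] [54. 25.] 37
[299. 222.] 248 bgr [172.   85.5  55. ] z95 0.0227 rect [529.  80.] [33. 48.] 47
[306. 272.] 765 bgr [152. 202. 228.] z95 0.0178 rect [546. -65.] [165.  37.] 85
[349. 275.] 2076 bgr [146. 197. 227.] z95 0.021 rect [628. -72.] [164.  89.] 84
[389. 253.] 188 bgr [55. 55. 57.] z95 0.024 rect [727. -25.] [50. 17.] 19
[228. 271.] 1538 bgr [90. 78. 66.] z95 0.0316 rect [375. -57.] [ 83. 143.] 80
[231. 307.] 350 bgr [164.  80.  49.] z95 0.0223 rect [ 390. -151.] [48. 30.] 89
```

View pics/crop.png

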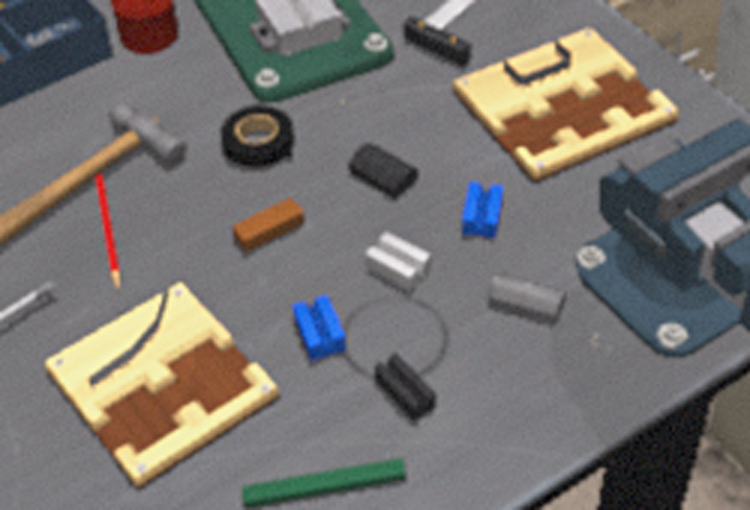

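View pics/crop2.png

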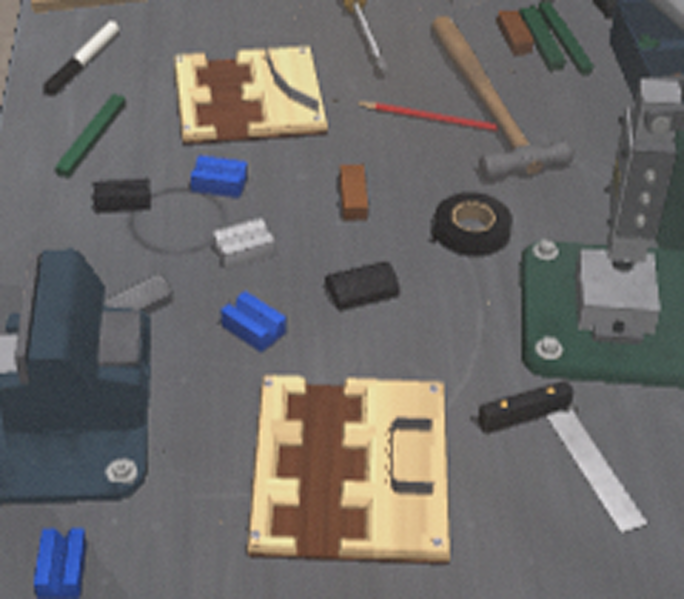

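```bash
python3 - <<'E'
from h import *
d=pickle.load(open("d0.pkl","rb"))
P=np.vstack([world(d[n])[d[n]["depth"]>0] for n in d])
H=np.full((14,22),-1.)
# 5cm grid x .25-.95, y -.4..0.7
for x,y,z in P:
    if x*x+y*y<.05 or z>.6: continue
    i=int((x-.25)//.05);j=int((y+.4)//.05)
    if 0<=i<14 and 0<=j<22:H[i,j]=max(H[i,j],z)
print("cols y from -.4");
for i in range(14):print(round(.25+.05*i,2),(H[i]*1000).astype(int))
Q=P[(P[:,2]>.05)&(P[:,2]<.3)&(P[:,0]>.33)&(P[:,0]<.5)&(P[:,1]>-.0)&(P[:,1]<.1)]
print("vise high pts",Q.min(0),Q.max(0))
# boards
for n,reg in(("scene",0),("side",0)):
    c=d[n];hsv=cv2.cvtColor(c["color"],cv2.COLOR_BGR2HSV);b,g,r=[c["color"][...,i].astype(int) for i in range(3)]
    W=world(c)
    for nm,(x0,x1,y0,y1) in dict(sharp=(.5,.7,-.17,.04),gentle=(.43,.63,.3,.48)).items():
        R=(W[...,0]>x0)&(W[...,0]<x1)&(W[...,1]>y0)&(W[...,1]<y1)
        ply=R&(r>170)&(g>130)&(r-b>40)&(W[...,2]>.009)
        br=R&(r-b>40)&(r<150)&(r>60)&(g<100)
        vs,us=np.nonzero(ply);T=np.array([ray(c,u,v,.015)[:2]*1000 for u,v in zip(us,vs)],np.float32)
        print(n,nm,"ply",[np.round(q,1) for q in cv2.minAreaRect(T)])
        vs,us=np.nonzero(br);T=np.array([ray(c,u,v,.006)[:2]*1000 for u,v in zip(us,vs)],np.float32)
        print("  brown",len(T),[np.round(q,1) for q in cv2.minAreaRect(T)],T.mean(0))
E
```

```text
cols y from -.4
0.25 [-1000 -1000 -1000     1     5     4   139   139   140     4     3     5
     4     5     4     5     6     3     4   117    94     2]
0.3 [-1000 -1000 -1000     5     5     5   138   139   139    22     5     5
     4    14     7     5    20    13    11   100    94     4]
0.35 [-472 -790 -788    4   23   23  140  140  140   17   18    5   24   22
   14   15   19   21   17   79   78   16]
0.4 [-470 -468 -788    4   23   23  135  136  135   24   24    6   25   23
    5   15    6    5    4   69   70   17]
0.45 [-470 -471 -789    4    5    5   77   82   83    5   21   23   17   26
   19   19   19   18    4   19   18   26]
0.5 [-572 -790 -797    4    5   19   19   20   19   24   23   25   23   24
   19   19   32   18    6   12   13   11]
0.55 [ -670 -1000 -1000     4    16    19    19    19    19    21    23     5
     6     5    19    32    32    18     7     9    11    10]
0.6 [-1000 -1000 -1000     6    17    32    32    34    18    17    24     5
    21    22    15    15     6    18    26    29    33    34]
0.65 [-1000 -1000 -1000     4    17    30    18    31   
[... 893 characters left out ...]
[array([596.8, -68.6]), array([163.7, 145.4]), np.float64(85.1)]
  brown 602 [array([592.4, -67.8]), array([162.4, 139.2]), np.float64(84.4)] [575.8818  -63.90167]
scene gentle ply [array([525.7, 394.6]), array([141. , 127.6]), np.float64(5.0)]
  brown 823 [array([523.5, 395.1]), array([134.4, 126.6]), np.float64(4.9)] [505.10886 393.10278]
side sharp ply [array([599.3, -70.8]), array([164.3, 141.6]), np.float64(85.1)]
  brown 1337 [array([603.8, -69.7]), array([161.2, 129.7]), np.float64(85.0)] [577.5494  -74.06497]
side gentle ply [array([529.5, 391.1]), array([136.7, 131.7]), np.float64(4.7)]
  brown 430 [array([524.8, 392.9]), array([122.6, 126.6]), np.float64(4.8)] [508.5397  388.32544]
```

Call:
play_rows:
  moves:
    - [[0,0,10,0,0,-0.04,60],[0,0,10,0,0,-0.04,60]]
  newtons: 40

```text
time_s: 0.35
eef_pos: [0.2046, -0.51, 0.3116]
orientation: [0.042, -3.14, -0.003]
wrist_force: [1.3, -0.3, 1.3]
width: 0.0522
finger_force: 0.0
```

Call:
play_rows:
  moves:
    - [[0,0,1.5,-0.03,0.045,0,60],[0,0,0,-0.03,0.045,0,60],[0,0,0,-0.03,0.045,0,60],[0,0,0,-0.03,0.045,0,60],[0,0,0,-0.03,0.045,0,60],[0,0,0,-0.03,0.045,0,60],[0,0,0,-0.03,0.045,0,60],[0,0,0,-0.03,0.045,0,60],[0,0,0,-0.03,0.045,0,60],[0,0,0,-0.03,0.045,0,60]]

```text
time_s: 1.6
eef_pos: [0.5013, -0.0559, 0.311]
orientation: [0.011, -3.141, -0.0]
wrist_force: [-0.3, -0.9, -0.2]
width: 0.0512
finger_force: 0.0
```

```bash
cat >> h.py <<'E'
def wcam(save=None):
    from station import ctrl
    s=ctrl.get_state();c=ctrl.capture("wrist");M=c["tool_from_camera"]
    Rt=Rot.from_rotvec(s["orientation"]).as_matrix();A=Rt@M[:3,:3];o=Rt@M[:3,3]+s["eef_pos"]
    c["R"]=A.T;c["t"]=-A.T@o
    if save:cv2.imwrite(f"pics/{save}.png",c["color"]);pickle.dump(c,open(save+".pkl","wb"))
    return s,c
E
python3 - <<'E'
from h import *
d=pickle.load(open("d0.pkl","rb"))
P=np.vstack([world(d[n])[d[n]["depth"]>0] for n in d])
for zl in range(100,440,40):
    Q=P[(P[:,2]*1000>zl)&(P[:,2]*1000<zl+40)&(P[:,0]>.6)&(P[:,0]<.9)&(P[:,1]>0)&(P[:,1]<.25)]
    print(zl,Q.min(0)[:2].round(3) if len(Q) else 0,Q.max(0)[:2].round(3) if len(Q) else 0)
s,c=wcam("w1");print(s["joints"],s["eef_pos"],s["orientation"],c["tool_from_camera"],c["fx"],-c["R"].T@c["t"])
E
```

```text
100 [0.802 0.046] [0.9   0.113]
140 [0.802 0.044] [0.9   0.115]
180 [0.799 0.038] [0.9   0.114]
220 [0.807 0.033] [0.9   0.113]
260 [0.824 0.063] [0.899 0.092]
300 [0.775 0.075] [0.846 0.099]
340 [0.729 0.08 ] [0.8   0.105]
380 [0.683 0.08 ] [0.753 0.122]
420 [0.686 0.084] [0.72  0.119]
[ 1.99872644e-01  1.53739940e-01  1.79640343e-01 -1.41405040e-04
 -1.59722970e+00 -1.76384487e+00] [ 0.50129557 -0.05593285  0.31101644] [ 1.07231795e-02 -3.14102404e+00 -5.43443824e-05] [[ 6.22643360e-04 -9.63640482e-01 -2.67201485e-01  6.68566578e-02]
 [ 9.99999630e-01  7.58823896e-04 -4.06398548e-04 -3.75287692e-06]
 [ 5.94380964e-04 -2.67201133e-01  9.63640598e-01 -1.42222556e-01]
 [ 0.00000000e+00  0.00000000e+00  0.00000000e+00  1.00000000e+00]] 360.4746512932758 [ 0.43451879 -0.05639773  0.45327575]
```

View pics/w1.png

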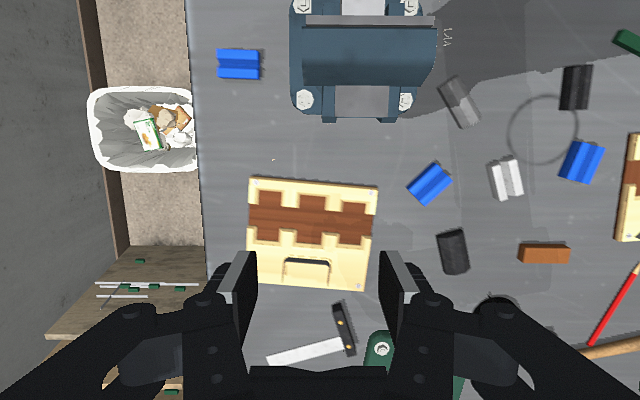

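```bash
cat >> h.py <<'E'
def pieces(c,zmin=.011,box=(.35,.75,-.2,.5),amin=80):
    W=world(c);z=W[...,2];x,y=W[...,0],W[...,1]
    m=((c["depth"]>0)&(x>box[0])&(x<box[1])&(y>box[2])&(y<box[3])&(z>zmin)&(z<.04)).astype(np.uint8)
    k,l,st,ce=cv2.connectedComponentsWithStats(m);out=[]
    for i in range(1,k):
        if amin<st[i,4]<4000:
            P=W[l==i];r=cv2.minAreaRect(P[:,:2].astype(np.float32)*1000)
            a=r[2] if r[1][0]>r[1][1] else r[2]-90
            print(ce[i].round(),st[i,4],np.median(c["color"][l==i],0).astype(int),"z95 %.1f"%(1e3*np.percentile(P[:,2],95)),"c",np.round(r[0],1),"dim",np.round(sorted(r[1]),1),"long-axis deg %.1f"%a)
def board(c,box):
    W=world(c);b,g,r=[c["color"][...,i].astype(int) for i in range(3)]
    R=(W[...,0]>box[0])&(W[...,0]<box[1])&(W[...,1]>box[2])&(W[...,1]<box[3])
    ply=R&(r>150)&(g>120)&(r-b>40)&(W[...,2]>.009)
    vs,us=np.nonzero(ply);T=np.array([ray(c,u,v,.015)[:2]*1000 for u,v in zip(us,vs)],np.float32)
    print("ply",[np.round(q,1) for q in cv2.minAreaRect(T)])
    br=R&(r-b>40)&(r<160)&(g<100)
    return ply,br
E
python3 - <<'E'
from h import *
c=pickle.load(open("w1.pkl","rb"))
pieces(c)
ply,br=board(c,(.47,.7,-.17,.04))
for u in (270,290,291,292,310,330,331,332,333,350):
    v=np.nonzero(br[:,u])[0]
    if len(v):print(u,v.min(),v.max(),"top near",ray(c,u,v.min()-.5,.015)[:2].round(4),"floor far",ray(c,u,v.max()+.5,.006)[:2].round(4))
W=world(c);ok=(abs(W[...,2])<.008)&(c["depth"]>0)&(W[...,0]>.4)&(W[...,0]<.6)&(W[...,1]>-.1)&(W[...,1]<.3);print(np.median(W[ok][:,2]))
E
```

```text
[302.  77.] 1430 [112  97  76] z95 19.8 c [397.  -71.5] dim [36.3 94.6] long-axis deg 1.4
[236.  63.] 1115 [248 129  55] z95 21.0 c [ 389.6 -149.4] dim [30.3 45.9] long-axis deg 88.3
[577.  86.] 1071 [53 51 52] z95 20.6 c [412.1 242.8] dim [23.9 49.6] long-axis deg 3.6
[459. 101.] 1132 [110 110 110] z95 20.5 c [429.4 109.9] dim [26.1 58.5] long-axis deg 35.2
[406.  97.] 322 [197 204 203] z95 23.5 c [428.5  47.9] dim [21.3 29.4] long-axis deg 0.4
[636. 147.] 188 [144 208 223] z95 15.3 c [480.2 330.5] dim [10.3 31.6] long-axis deg 3.7
[582. 162.] 1086 [228 106  45] z95 20.5 c [499.4 266.4] dim [31.5 46. ] long-axis deg -13.0
[505. 178.] 945 [222 222 221] z95 20.5 c [520.9 175.1] dim [30.7 46.2] long-axis deg 20.3
[423. 178.] 406 [247 126  55] z95 20.6 c [522.3  75.3] dim [14.6 45.8] long-axis deg -44.3
[433. 188.] 483 [233 110  48] z95 20.6 c [533.7  87.1] dim [14.1 45.6] long-axis deg -45.3
[313. 192.] 2258 [203 251 253] z95 15.8 c [544.3 -63.8] dim [ 34.5 160.9] long-axis deg 84.8
[630. 216.] 903 [199 249 252] z95 15.8 c [563.5 345.4] dim [26.1 75.1] long-axis deg 5.8
[453. 253.] 104
[... 310 characters left out ...]
85.1)]
270 192 240 top near [ 0.5395 -0.1154] floor far [ 0.6083 -0.1184]
290 179 228 top near [ 0.5227 -0.0902] floor far [ 0.5913 -0.0917]
291 208 228 top near [ 0.56   -0.0894] floor far [ 0.5913 -0.0904]
292 208 228 top near [ 0.56   -0.0881] floor far [ 0.5913 -0.0891]
310 181 242 top near [ 0.5251 -0.0654] floor far [ 0.6107 -0.0655]
330 183 231 top near [ 0.5274 -0.0406] floor far [ 0.5951 -0.0392]
331 183 231 top near [ 0.5274 -0.0394] floor far [ 0.595  -0.0379]
332 183 231 top near [ 0.5274 -0.0381] floor far [ 0.595  -0.0366]
333 183 232 top near [ 0.5274 -0.0369] floor far [ 0.5964 -0.0352]
350 185 243 top near [ 0.5298 -0.0157] floor far [ 0.6117 -0.0124]
-0.00042550538827370454
```

Call:
play_rows:
  moves:
    - [[0,0,0,0.0236,0.0554,0,55],[0,0,0,0.0236,0.0554,0,55],[0,0,0,0.0236,0.0554,0,55],[0,0,-7,0,0,0.05,55],[0,0,-7,0,0,0.05,55],[0,0,-7,0,0,0.05,55],[0,0,-7,0,0,0.05,55],[0,0,-6.8,0,0,0.04,55],[0,0,0,0,0,0,55]]
  newtons: 60

```text
time_s: 2.78
eef_pos: [0.4265, 0.1066, 0.0688]
orientation: [0.945, -2.989, 0.003]
wrist_force: [-0.5, -0.1, 0.6]
width: 0.047
finger_force: 0.0
```

```bash
cat >> h.py <<'E'
def togo(x,y,t,s=None):
    """target TCP xy in mm, tool yaw t deg -> shift in current tool axes, turn"""
    from station import ctrl
    s=s or ctrl.get_state();R=Rot.from_rotvec(s["orientation"]).as_matrix()
    cur=np.degrees(np.arctan2(-R[1,0],-R[0,0]));d=R.T@np.array([x/1e3-s["eef_pos"][0],y/1e3-s["eef_pos"][1],0])
    tilt=np.degrees(np.arccos(-R[2,2]))
    print("t %.1f z %.4f xy %s tilt %.1f w %.4f j6 %.2f | turn z %.1f shift x %.4f y %.4f"%(cur,s["eef_pos"][2],s["eef_pos"][:2].round(4),tilt,s["width"],s["joints"][5],-(t-cur),d[0],d[1]))
E
python3 - <<'E'
from h import *
s,c=wcam("w2");togo(429.4,109.9,35.2,s);pieces(c,box=(.35,.5,.06,.2))
E
```

```text
t 35.1 z 0.0688 xy [0.4265 0.1066] tilt 0.4 w 0.0470 j6 -1.56 | turn z -0.1 shift x -0.0042 y 0.0010
```

View pics/w2.png

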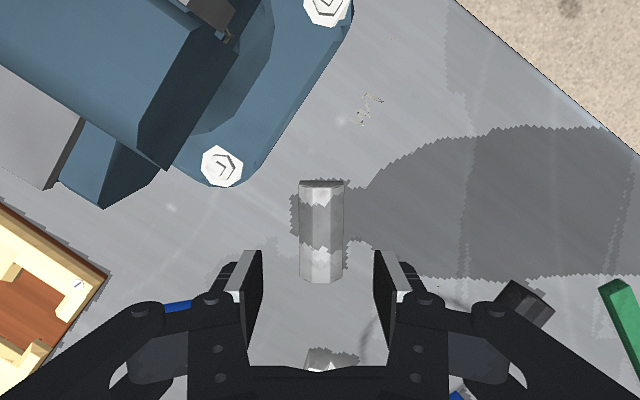

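Call:
play_rows:
  moves:
    - [[0,0,0,-0.0042,0.001,0.03,55],[0,0,0,0,0,0.025,55],[0,0,0,0,0,0.01,55],[0,0,0,0,0,0,55],[0,0,0,0,0,0,20],[0,0,0,0,0,0,15],[0,0,0,0,0,0,10]]

```text
time_s: 3.7
eef_pos: [0.4328, 0.1119, 0.0079]
orientation: [-0.949, 2.992, 0.001]
wrist_force: [-1.1, 0.4, 5.4]
width: 0.0236
finger_force: 58.7
```

```bash
python3 - <<'E'
from h import *
from station import ctrl
s,c=wcam("w3");togo(429.4,109.9,35.2,s);print(s["wrist_force"],s["finger_force"])
c2=ctrl.capture("side");a=c2["color"][170:240,220:300];b=c["color"][150:350,200:460]
cv2.imwrite("pics/w3c.png",np.hstack([cv2.resize(a,(457,400)),cv2.resize(b,(343,400))[:, :343]]))
E
```

```text
t 35.2 z 0.0079 xy [0.4328 0.1119] tilt 0.2 w 0.0236 j6 -1.56 | turn z -0.0 shift x 0.0039 y 0.0004
[-1.08549389  0.35547685  5.43740314] 58.676180988550186
```

View pics/w3c.png

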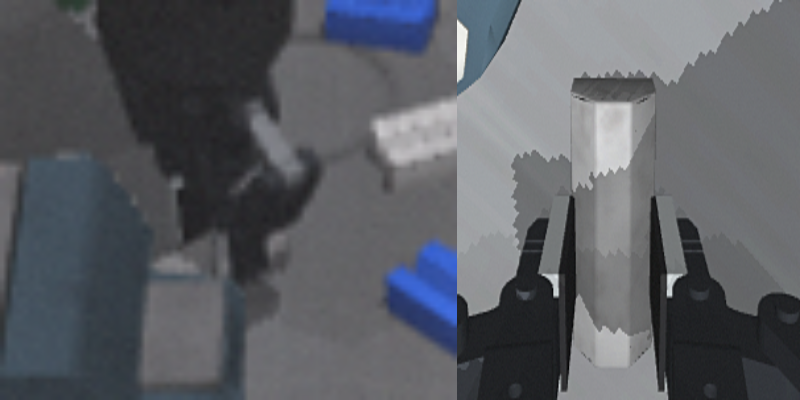

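Call:
play_rows:
  moves:
    - [[0,0,0,0,0,-0.04,10],[0,0,10,0,0,-0.05,10],[0,0,10,0,0,-0.05,10],[0,0,10,0,0,-0.03,10],[0,0,10.1,0,0,0,10],[0,0,0,-0.0408,-0.0413,0,10],[0,0,0,-0.0408,-0.0413,0,10],[0,0,0,-0.0408,-0.0413,0,10],[0,0,0,-0.0408,-0.0413,0,10],[0,0,0,0,0,0,10]]

```text
time_s: 5.05
eef_pos: [0.5814, -0.0704, 0.1754]
orientation: [-0.142, -3.137, 0.001]
wrist_force: [-0.6, 0.6, -2.0]
width: 0.0237
finger_force: 59.9
```

Call:
play_rows:
  moves:
    - [[0,0,0,0,0,0.04,10],[0,0,0,0,0,0.04,10],[0,0,0,0,0,0.02,10],[0,0,0,0,0,0,10],[0,0,0,0,0,0,10]]

```text
time_s: 5.68
eef_pos: [0.581, -0.0671, 0.0779]
orientation: [0.134, 3.136, 0.0]
wrist_force: [0.1, -0.0, -1.6]
width: 0.0231
finger_force: 59.9
```

```bash
python3 - <<'E'
from h import *
s,c=wcam("w4");togo(581.4,-66.7,-4.9,s);print(s["wrist_force"],s["finger_force"])
E
```

```text
t -4.9 z 0.0779 xy [ 0.581  -0.0671] tilt 0.1 w 0.0231 j6 -1.81 | turn z 0.0 shift x -0.0004 y 0.0004
[ 0.05105525 -0.04045653 -1.62695999] 59.8799604177475
```

View pics/w4.png

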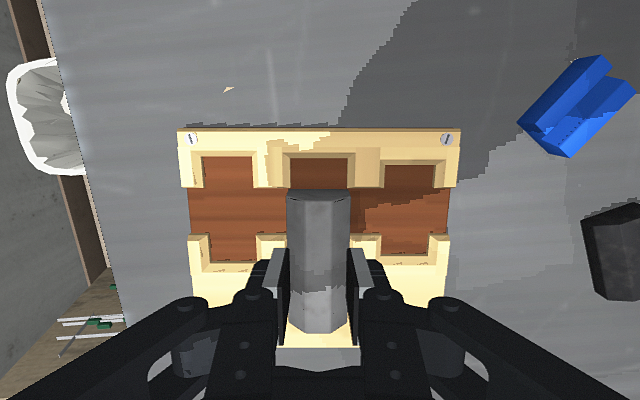

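Call:
play_rows:
  moves:
    - [[0,0,0,0,0,0.03,10],[0,0,0,0,0,0.02,10],[0,0,0,0,0,0.009,10],[0,0,0,0,0,0.003,10],[0,0,0,0,0,0.003,10],[0,0,0,0,0,0,10]]

```text
time_s: 6.48
eef_pos: [0.581, -0.0673, 0.014]
orientation: [0.134, 3.136, -0.0]
wrist_force: [-4.7, 0.9, 9.1]
width: 0.0237
finger_force: 61.1
```

Call:
play_rows:
  moves:
    - [[0,0,0,0,0,0,42],[0,0,0,0,0,0,42],[0,0,0,0,0,-0.03,42],[0,0,0,0,0,-0.05,55],[0,0,0,0,0,-0.06,55],[0,0,0,0,0,-0.06,55],[0,0,0,0,0,0,55],[0,0,0,0,0,0,55]]

```text
time_s: 7.48
eef_pos: [0.5801, -0.0672, 0.211]
orientation: [0.135, 3.139, 0.001]
wrist_force: [0.4, -0.3, -1.2]
width: 0.047
finger_force: 0.0
```

```bash
python3 - <<'E'
from h import *
s,c=wcam("w5");togo(620.9,123.2,16.8,s);togo(412.1,242.8,3.6,s)
pieces(c,zmin=.0185,box=(.5,.68,-.2,.03),amin=30);pieces(c,box=(.5,.72,.05,.3))
E
```

```text
t -4.9 z 0.2110 xy [ 0.5801 -0.0672] tilt 0.0 w 0.0470 j6 -1.81 | turn z -21.7 shift x -0.0243 y 0.1932
t -4.9 z 0.2110 xy [ 0.5801 -0.0672] tilt 0.0 w 0.0470 j6 -1.81 | turn z -8.5 shift x 0.1940 y 0.2944
[317. 175.] 1581 [139 138 137] z95 26.5 c [577.6 -67.1] dim [25.6 58. ] long-axis deg -5.1
[318. 234.] 389 [62 61 60] z95 29.9 c [643.5 -72.3] dim [31.5 61. ] long-axis deg 84.7
[582.  91.] 1990 [217 218 218] z95 20.4 c [521.2 175.4] dim [31.9 46.4] long-axis deg 20.1
[477. 107.] 1794 [194  89  38] z95 20.5 c [528.3  81.2] dim [30.7 46.3] long-axis deg -44.0
[515. 202.] 1947 [59 57 57] z95 20.4 c [621.2 123.1] dim [34.5 56.2] long-axis deg 16.9
[623. 194.] 739 [ 64 111 175] z95 17.4 c [621.5 226.4] dim [22.5 29.8] long-axis deg -89.5
[580. 276.] 1290 [28 27 26] z95 18.4 c [703.2 194.9] dim [33.5 67.3] long-axis deg 89.9
```

View pics/w5.png

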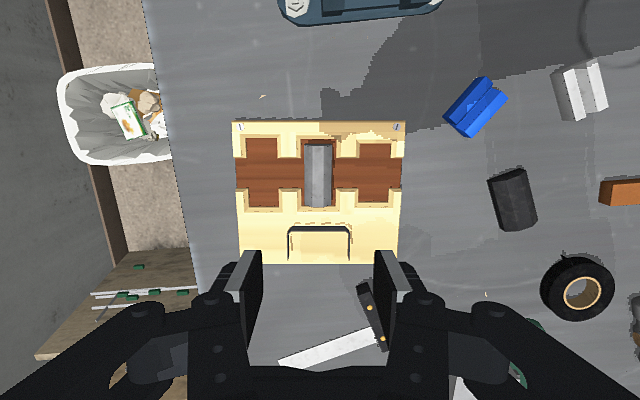

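Call:
play_rows:
  moves:
    - [[0,0,0,0.0323,0.0491,0,55],[0,0,0,0.0323,0.0491,0,55],[0,0,0,0.0323,0.0491,0,55],[0,0,0,0.0323,0.0491,0,55],[0,0,0,0.0323,0.0491,0,55],[0,0,0,0.0323,0.0491,0,55],[0,0,-4.3,0,0,0.05,55],[0,0,-4.2,0,0,0.05,55],[0,0,0,0,0,0.05,55],[0,0,0,0,0,0,55]]

```text
time_s: 8.78
eef_pos: [0.4095, 0.24, 0.0573]
orientation: [0.097, -3.132, 0.012]
wrist_force: [-0.4, -0.5, 0.3]
width: 0.0469
finger_force: 0.0
```

Call:
play_rows:
  moves:
    - [[0,0,0,0,0,0,50],[0,0,0,0,0,0,50]]

```text
time_s: 9.02
eef_pos: [0.4136, 0.2439, 0.0633]
orientation: [-0.098, 3.137, 0.004]
wrist_force: [0.2, 0.0, -0.2]
width: 0.0426
finger_force: 0.0
```

```bash
sed -i 's/<4000/<9000/' h.py; python3 - <<'E'
from h import *
s,c=wcam("w6");togo(412.1,242.8,3.6,s)
pieces(c,box=(.36,.48,.19,.3))
E
```

```text
t 3.6 z 0.0633 xy [0.4136 0.2439] tilt 0.2 w 0.0426 j6 -2.37 | turn z -0.0 shift x 0.0016 y -0.0010
[306. 225.] 1633 [57 55 55] z95 20.4 c [412.8 237.7] dim [10.4 50.3] long-axis deg 3.5
[328. 225.] 1630 [58 56 55] z95 20.5 c [411.9 249.2] dim [10.5 49.9] long-axis deg 3.6
[342. 330.] 307 [141  66  31] z95 20.1 c [477.6 264. ] dim [ 6.5 13.8] long-axis deg 81.9
[367. 333.] 117 [134  63  29] z95 19.8 c [478.7 278.1] dim [2.4 9.1] long-axis deg 88.7
```

Call:
play_rows:
  moves:
    - [[0,0,0,0.0012,0,0.03,50],[0,0,0,0,0,0.02,50],[0,0,0,0,0,0.0065,50],[0,0,0,0,0,0,50],[0,0,0,0,0,0,50],[0,0,0,0,0,0,15],[0,0,0,0,0,0,5],[0,0,0,0,0,0,5]]

```text
time_s: 10.07
eef_pos: [0.4117, 0.2433, 0.0057]
orientation: [-0.099, 3.139, 0.002]
wrist_force: [-1.1, -0.1, 6.5]
width: 0.0205
finger_force: 59.5
```

```bash
python3 - <<'E'
from h import *
togo(412.4,243.5,3.6)
E
```

```text
t 3.6 z 0.0057 xy [0.4117 0.2433] tilt 0.1 w 0.0205 j6 -2.37 | turn z -0.0 shift x -0.0007 y 0.0002
```

Call:
play_rows:
  moves:
    - [[0,0,0,0,0,-0.03,5],[0,0,4.2,0,0,-0.04,5],[0,0,4.3,0,0,-0.04,5],[0,0,0,-0.0318,-0.0401,0,5],[0,0,0,-0.0318,-0.0401,0,5],[0,0,0,-0.0318,-0.0401,0,5],[0,0,0,-0.0318,-0.0401,0,5],[0,0,0,-0.0318,-0.0401,0,5],[0,0,0,-0.032,-0.04,0,5],[0,0,0,0,0,0,5]]

```text
time_s: 11.32
eef_pos: [0.5817, -0.0161, 0.1139]
orientation: [-0.142, -3.137, 0.001]
wrist_force: [0.3, 1.0, -0.8]
width: 0.0206
finger_force: 59.0
```

Call:
play_rows:
  moves:
    - [[0,0,0,0,0,0.04,5],[0,0,0,0,0,0.02,5],[0,0,0,0,0,0,5],[0,0,0,0,0,0,5],[0,0,0,0,0,0,5]]

```text
time_s: 11.95
eef_pos: [0.5816, -0.0129, 0.0561]
orientation: [0.134, 3.136, 0.001]
wrist_force: [0.9, -0.2, -1.1]
width: 0.0202
finger_force: 59.0
```

```bash
python3 - <<'E'
from h import *
togo(581.4,-12.6,-4.9)
E
```

```text
t -4.9 z 0.0561 xy [ 0.5816 -0.0129] tilt 0.1 w 0.0202 j6 -1.90 | turn z 0.0 shift x 0.0002 y 0.0003
```

Down .0445, release, up, and look on toward the wide ridge die.

Call:
play_rows:
  moves:
    - [[0,0,0,0,0,0.02,5],[0,0,0,0,0,0.015,5],[0,0,0,0,0,0.005,5],[0,0,0,0,0,0.003,5],[0,0,0,0,0,0.0015,5],[0,0,0,0,0,0,5]]

```text
time_s: 12.7
eef_pos: [0.5811, -0.0133, 0.0118]
orientation: [0.134, 3.138, -0.0]
wrist_force: [-2.9, 0.4, 4.6]
width: 0.0203
finger_force: 59.9
```

Call:
play_rows:
  moves:
    - [[0,0,0,0,0,0,38],[0,0,0,0,0,0,38],[0,0,0,0,0,-0.03,38],[0,0,0,0,0,-0.05,60],[0,0,0,0,0,-0.05,60],[0,0,0,0,0,-0.05,60],[0,0,0,0,0,0,60],[0,0,0,0,0,0,60]]

```text
time_s: 13.7
eef_pos: [0.5806, -0.0131, 0.1898]
orientation: [-0.135, -3.138, -0.001]
wrist_force: [0.8, -0.3, -0.7]
width: 0.0514
finger_force: 0.0
```

```bash
python3 - <<'E'
from h import *
s,c=wcam("w7");togo(621.5,242.4,89.6,s);togo(621,123.1,16.8,s)
pieces(c,zmin=.0185,box=(.5,.68,-.2,.05),amin=30);pieces(c,box=(.5,.72,.05,.3))
E
```

```text
t -4.9 z 0.1898 xy [ 0.5806 -0.0131] tilt 0.0 w 0.0514 j6 -1.90 | turn z -94.5 shift x -0.0188 y 0.2581
t -4.9 z 0.1898 xy [ 0.5806 -0.0131] tilt 0.0 w 0.0514 j6 -1.90 | turn z -21.7 shift x -0.0285 y 0.1392
[257. 184.] 1761 [135 134 133] z95 26.4 c [577.8 -67. ] dim [25.3 58.4] long-axis deg -5.0
[310. 185.] 626 [64 62 63] z95 26.7 c [581.3 -19.4] dim [ 9.8 49.8] long-axis deg -5.3
[324. 184.] 622 [63 61 60] z95 26.5 c [582.6  -7.3] dim [ 9.6 49.8] long-axis deg -4.8
[260. 245.] 436 [59 58 58] z95 29.5 c [643.6 -72.2] dim [31.4 61.1] long-axis deg 84.9
[631.  73.] 453 [185  85  37] z95 20.4 c [511.  257.3] dim [19.6 20. ] long-axis deg -13.7
[535.  95.] 2128 [204 206 205] z95 20.5 c [521.3 175.5] dim [31.6 46.3] long-axis deg 20.3
[416. 105.] 916 [183  84  35] z95 20.7 c [523.   75.8] dim [15. 46.] long-axis deg -44.2
[430. 119.] 1014 [181  82  32] z95 20.6 c [534.  87.] dim [14.9 46. ] long-axis deg -45.4
[468. 212.] 2145 [61 59 59] z95 20.3 c [621.1 123.4] dim [34.  55.7] long-axis deg 16.8
[601. 202.] 1697 [ 60 104 164] z95 17.4 c [621.7 242.7] dim [22.6 61.1] long-axis deg 89.6
[540. 289.] 1401 [28 26 26] z95 18.4 c [703.  194.6] dim [33.9 65.7] long-axis deg -90.0
```

Call:
play_rows:
  moves:
    - [[0,0,0,0.02,0.0516,0,55],[0,0,0,0.02,0.0516,0,55],[0,0,0,0,0.0516,0,55],[0,0,0,-0.0294,0.0516,0,55],[0,0,0,-0.0294,0.0516,0,55]]

```text
time_s: 14.38
eef_pos: [0.6218, 0.2437, 0.1891]
orientation: [-0.134, -3.137, 0.002]
wrist_force: [0.7, 0.1, 0.3]
width: 0.0467
finger_force: 0.0
```

Call:
play_rows:
  moves:
    - [[0,0,-10.5,0,0,0.03,50],[0,0,-10.5,0,0,0.03,50],[0,0,-10.5,0,0,0.03,50],[0,0,-10.5,0,0,0.03,50],[0,0,-10.5,0,0,0,50],[0,0,-10.5,0,0,0,50],[0,0,-10.5,0,0,0,50],[0,0,-10.5,0,0,0,50],[0,0,-10.5,0,0,0,50],[0,0,0,0,0,0,50]]

```text
time_s: 15.62
eef_pos: [0.621, 0.2418, 0.0687]
orientation: [2.209, -2.23, -0.001]
wrist_force: [0.0, 0.3, -0.2]
width: 0.0427
finger_force: 0.0
```

Call:
play_rows:
  moves:
    - [[0,0,0,0,0,0,50],[0,0,0,0,0,0,50]]

```text
time_s: 15.88
eef_pos: [0.6216, 0.2421, 0.0699]
orientation: [2.211, -2.231, -0.0]
wrist_force: [0.1, 0.2, 0.2]
width: 0.0427
finger_force: 0.0
```

```bash
python3 - <<'E'
from h import *
from station import ctrl
s,c=wcam("w8");togo(621.7,242.7,89.6,s);pieces(c,box=(.5,.69,.16,.32))
cv2.imwrite("pics/s8.png",ctrl.capture("scene")["color"])
E
```

```text
t 89.5 z 0.0699 xy [0.6216 0.2421] tilt 0.0 w 0.0427 j6 -0.61 | turn z -0.1 shift x -0.0006 y -0.0001
[501.  92.] 2266 [250 250 250] z95 20.7 c [524.2 168.3] dim [14.3 47.4] long-axis deg 20.0
[509. 121.] 2569 [250 250 250] z95 20.6 c [519.6 183.6] dim [15.  45.6] long-axis deg 20.9
[318. 225.] 3789 [ 77 130 202] z95 17.6 c [622.1 242.9] dim [22.  59.7] long-axis deg 89.9
[509. 246.] 922 [254 146  63] z95 20.5 c [510.4 256.3] dim [14.2 22.2] long-axis deg -13.6
[502. 273.] 1184 [250 130  53] z95 20.4 c [511.8 272.3] dim [14.5 27.5] long-axis deg -15.0
```

View pics/s8.png

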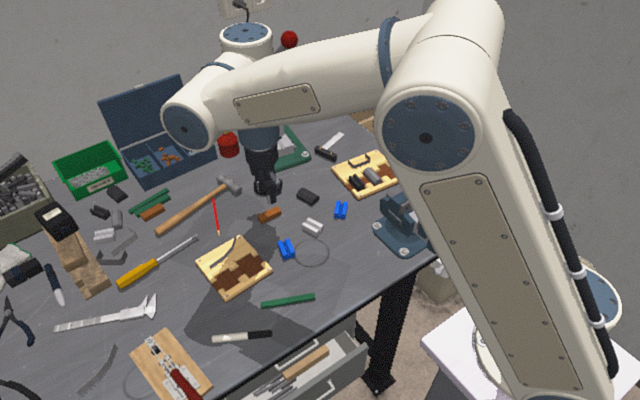

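```bash
python3 - <<'E'
from h import *
from station import ctrl
P=np.vstack([world(c)[c["depth"]>0] for c in (ctrl.capture("scene"),ctrl.capture("side"))])
q=P-np.array([.6216,.2421,.067])
for z in range(60,440,40):
    m=(q[:,2]*1000>z)&(q[:,2]*1000<z+40)&(np.hypot(q[:,0],q[:,1])<.2)
    k=q[m]; a=np.array([np.cos(.367),np.sin(.367)]);r=k[:,:2]@a;l=k[:,:2]@[-a[1],a[0]]
    print(z,len(k),"radial",np.percentile(r,[1,99]).round(3),"lat",np.percentile(l,[1,99]).round(3))
E
```

```text
60 740 radial [-0.064  0.054] lat [-0.036  0.032]
100 820 radial [-0.065  0.059] lat [-0.038  0.035]
140 1061 radial [-0.039  0.028] lat [-0.04   0.037]
180 902 radial [-0.047  0.033] lat [-0.047  0.045]
220 1065 radial [-0.046  0.033] lat [-0.048  0.045]
260 717 radial [-0.045  0.067] lat [-0.18   0.007]
300 1278 radial [-0.064  0.068] lat [-0.187  0.111]
340 2159 radial [-0.143  0.038] lat [-0.178  0.107]
380 3253 radial [-0.174  0.029] lat [-0.049  0.19 ]
420 1594 radial [-0.137  0.038] lat [-0.041  0.172]
```

Call:
play_rows:
  moves:
    - [[0,0,0,-0.0008,0,0.03,50],[0,0,0,0,0,0.025,50],[0,0,0,0,0,0.0085,50],[0,0,0,0,0,0,50],[0,0,0,0,0,0,50],[0,0,0,0,0,0,15],[0,0,0,0,0,0,5],[0,0,0,0,0,0,5]]

```text
time_s: 17.08
eef_pos: [0.6225, 0.2434, 0.0081]
orientation: [-2.212, 2.228, -0.001]
wrist_force: [-0.4, 0.6, 5.6]
width: 0.0204
finger_force: 60.5
```

```bash
python3 - <<'E'
from h import *
togo(621.9,242.8,89.6)
E
```

```text
t 89.6 z 0.0081 xy [0.6225 0.2434] tilt 0.1 w 0.0204 j6 -0.61 | turn z -0.0 shift x 0.0006 y 0.0006
```

Call:
play_rows:
  moves:
    - [[0,0,0,0,0,-0.03,5],[0,0,10.5,0,0,-0.03,5],[0,0,10.5,0,0,-0.03,5],[0,0,10.5,0,0,0,5],[0,0,10.5,0,0,0,5],[0,0,10.5,0,0,0,5],[0,0,10.5,0,0,0,5],[0,0,10.5,0,0,0,5],[0,0,10.5,0,0,0,5],[0,0,10.5,0,0,0,5]]

```text
time_s: 18.32
eef_pos: [0.6215, 0.2429, 0.0964]
orientation: [-0.145, -3.138, 0.0]
wrist_force: [-1.4, 0.4, 0.2]
width: 0.0199
finger_force: 59.8
```

Call:
play_rows:
  moves:
    - [[0,0,0,0.03,-0.0523,0,5],[0,0,0,0.03,-0.0523,0,5],[0,0,0,0,-0.0523,0,5],[0,0,0,0,-0.0523,0,5],[0,0,0,-0.014,-0.0524,0,5],[0,0,0,-0.014,-0.0524,0,5],[0,0,0,-0.0142,-0.0524,0,5],[0,0,0,0,0,0.03,5],[0,0,0,0,0,0,5],[0,0,0,0,0,0,5]]

```text
time_s: 19.58
eef_pos: [0.5729, -0.1202, 0.0676]
orientation: [0.133, 3.138, -0.001]
wrist_force: [-0.5, -0.4, 1.2]
width: 0.02
finger_force: 59.8
```

```bash
python3 - <<'E'
from h import *
s,c=wcam("w9");togo(573.5,-120.4,-4.9,s)
pieces(c,zmin=.0285,box=(.4,.65,-.2,-.05))
E
```

```text
t -4.9 z 0.0676 xy [ 0.5729 -0.1202] tilt 0.0 w 0.0200 j6 -1.72 | turn z 0.0 shift x -0.0006 y -0.0002
```

View pics/w9.png

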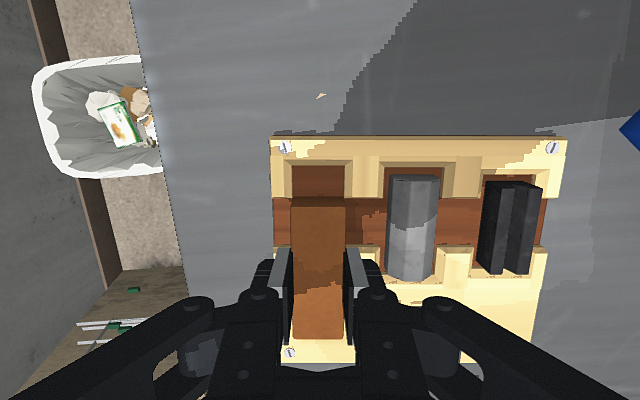

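Call:
play_rows:
  moves:
    - [[0,0,0,-0.0006,0,0.03,5],[0,0,0,0,0,0.015,5],[0,0,0,0,0,0.005,5],[0,0,0,0,0,0.003,5],[0,0,0,0,0,0.001,5],[0,0,0,0,0,0,5]]

```text
time_s: 20.38
eef_pos: [0.5738, -0.1205, 0.0141]
orientation: [0.134, 3.137, -0.0]
wrist_force: [-2.3, 2.5, 5.4]
width: 0.0203
finger_force: 60.5
```

Call:
play_rows:
  moves:
    - [[0,0,0,0,0,0,38],[0,0,0,0,0,0,38],[0,0,0,0,0,-0.03,38],[0,0,0,0,0,-0.05,65],[0,0,0,0,0,-0.05,65],[0,0,0,0,0,-0.05,65],[0,0,0,0,0,0,65],[0,0,0,0,0,0,65]]

```text
time_s: 21.38
eef_pos: [0.5728, -0.1204, 0.1922]
orientation: [-0.135, -3.138, -0.001]
wrist_force: [0.3, -0.4, -1.0]
width: 0.0558
finger_force: 0.0
```

```bash
python3 - <<'E'
from h import *
s,c=wcam("w10");togo(560,123.2,-4.9,s);togo(521.3,175.5,20.3,s)
pieces(c,zmin=.0175,box=(.5,.68,-.2,.05),amin=30)
E
```

```text
t -4.9 z 0.1922 xy [ 0.5728 -0.1204] tilt 0.0 w 0.0558 j6 -1.72 | turn z -0.0 shift x 0.0338 y 0.2416
t -4.9 z 0.1922 xy [ 0.5728 -0.1204] tilt 0.0 w 0.0558 j6 -1.72 | turn z -25.2 shift x 0.0768 y 0.2904
[317. 183.] 1629 [ 66 113 178] z95 23.8 c [ 574.6 -120.9] dim [21.8 60.4] long-axis deg -5.4
[377. 182.] 1849 [134 133 133] z95 26.4 c [577.6 -67.3] dim [26. 58.] long-axis deg -5.4
[431. 182.] 627 [64 61 61] z95 26.6 c [581.6 -19.9] dim [10.3 50.5] long-axis deg -5.4
[446. 182.] 784 [58 55 54] z95 26.5 c [582.6  -7.9] dim [11.2 50.4] long-axis deg -4.3
[376. 243.] 490 [59 59 58] z95 29.8 c [642.3 -72.6] dim [31.1 62.1] long-axis deg 88.5
```

Call:
play_rows:
  moves:
    - [[0,0,0,0.0154,0.0581,0,60],[0,0,0,0.0154,0.0581,0,60],[0,0,0,0.0154,0.0581,0,60],[0,0,0,0.0154,0.0581,0,60],[0,0,0,0.0152,0.058,0,60],[0,0,0,0,0,0,60],[0,0,0,0,0,0,60]]

```text
time_s: 22.3
eef_pos: [0.521, 0.1751, 0.1916]
orientation: [-0.134, -3.137, 0.002]
wrist_force: [1.0, -0.8, 0.2]
width: 0.0513
finger_force: 0.0
```

```bash
python3 - <<'E'
from h import *
s,c=wcam("w11");togo(521.3,175.5,20.3,s)
pieces(c,box=(.45,.6,.1,.25))
ply,br=board(c,(.42,.62,.3,.5))
vs,us=np.nonzero(br);print(us.min(),us.max(),vs.min(),vs.max())
for u in range(us.min(),us.max(),8):
    v=np.nonzero(br[:,u])[0]
    if len(v):print(u,v.min(),v.max(),"top near",ray(c,u,v.min()-.5,.015)[:2].round(4),"floor far",ray(c,u,v.max()+.5,.006)[:2].round(4))
cv2.imwrite("pics/w11c.png",cv2.resize(c["color"][0:300,400:640],(480,600)))
E
```

```text
t -4.9 z 0.1916 xy [0.521  0.1751] tilt 0.1 w 0.0513 j6 -2.26 | turn z -25.2 shift x -0.0002 y 0.0004
[327. 178.] 780 [231 231 231] z95 20.7 c [518.5 183.2] dim [14.3 45.9] long-axis deg 20.5
[310. 185.] 826 [227 227 227] z95 20.6 c [523.9 168.4] dim [14.6 45.9] long-axis deg 20.0
[238. 190.] 118 [240 119  50] z95 20.5 c [522.7 103.9] dim [ 7.6 15.8] long-axis deg -0.7
[270. 263.] 236 [48 46 46] z95 20.4 c [595.2 121.7] dim [ 9.7 25.3] long-axis deg -88.8
ply [array([527.9, 392.7]), array([137.5, 128.8]), np.float64(5.0)]
483 629 78 246
483 104 110 top near [0.4651 0.3207] floor far [0.4714 0.3249]
491 102 172 top near [0.4641 0.3274] floor far [0.5276 0.3342]
499 139 170 top near [0.4959 0.3357] floor far [0.5263 0.3414]
507 99 186 top near [0.4627 0.3408] floor far [0.5421 0.3496]
515 117 185 top near [0.4783 0.3485] floor far [0.5418 0.3569]
523 116 184 top near [0.478  0.3552] floor far [0.5414 0.3643]
531 115 182 top near [0.4778 0.362 ] floor far [0.5402 0.3715]
539 113 182 top near [0.4766 0.3687] floor far [0.5408 0.3789]
547 92 180 top near [0.4599 0.3741] floor far [0.5395 0.3861]
555 129 161 top near [0.4914 0.3835] floor far [0.5223 0.3919]
563 89 160 top near [0.4586 0.3873] floor far [0.5219 0.3991]
571 126 159 top near [0.49   0.3971] floor far [0.5216 0.4062]
579 112 169 top near [0.4787 0.4027] floor far [0.5316 0.4145]
587 85 169 top near [0.457 0.407] floor far [0.5322 0.4218]
595 109 168 top near [0.4773 0.416 ] floor far [0.5319 0.429 ]
603 82 166 top near [0.4558 0.4201] floor far [0.5306 0.436 ]
611 106 164 top near [0.476  0.4293] floor far [0.5293 0.4431]
619 119 150 top near [0.4875 0.4375] floor far [0.517  0.4486]
627 78 149 top near [0.4542 0.4396] floor far [0.5167 0.4557]
```

View pics/w11c.png

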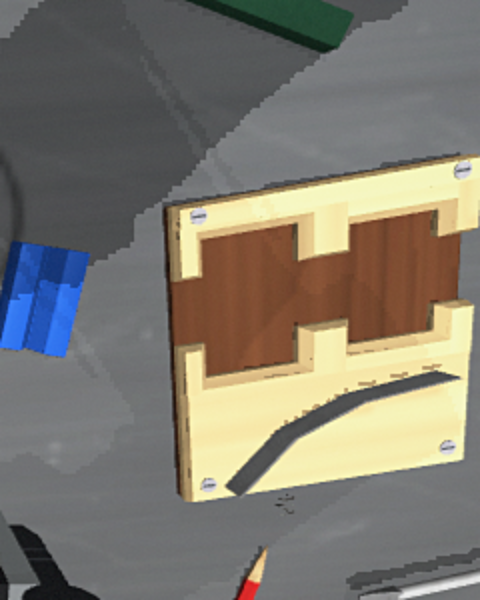

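Call:
play_rows:
  moves:
    - [[0,0,-8.4,0,0,0.045,60],[0,0,-8.4,0,0,0.045,60],[0,0,-8.4,0,0,0.04,60],[0,0,0,0,0,0,60],[0,0,0,0,0,0,60],[0,0,0,0,0,0,60]]

```text
time_s: 23.1
eef_pos: [0.5229, 0.1757, 0.0649]
orientation: [-0.55, 3.089, 0.002]
wrist_force: [-0.2, -0.1, 0.3]
width: 0.0513
finger_force: 0.0
```

```bash
python3 - <<'E'
from h import *
s,c=wcam("w12");togo(521.3,175.6,20.3,s)
pieces(c,box=(.47,.58,.12,.24))
E
```

```text
t 20.2 z 0.0649 xy [0.5229 0.1757] tilt 0.2 w 0.0513 j6 -1.83 | turn z -0.1 shift x 0.0016 y 0.0005
[305. 224.] 2026 [205 205 204] z95 20.4 c [524.  168.4] dim [14.3 46.4] long-axis deg 20.2
[334. 224.] 2037 [208 209 208] z95 20.4 c [518.4 183.3] dim [14.1 46. ] long-axis deg 20.3
```

Call:
play_rows:
  moves:
    - [[0,0,0,0.0016,0.0004,0.03,60],[0,0,0,0,0,0.02,60],[0,0,0,0,0,0.0075,60],[0,0,0,0,0,0,60],[0,0,0,0,0,0,60],[0,0,0,0,0,0,20],[0,0,0,0,0,0,10],[0,0,0,0,0,0,10]]

```text
time_s: 24.15
eef_pos: [0.5205, 0.1755, 0.0063]
orientation: [-0.553, 3.091, 0.001]
wrist_force: [-0.7, 0.3, 6.4]
width: 0.0284
finger_force: 60.0
```

```bash
python3 - <<'E'
from h import *
togo(521.2,175.8,20.2)
E
```

```text
t 20.3 z 0.0063 xy [0.5205 0.1755] tilt 0.1 w 0.0284 j6 -1.83 | turn z 0.1 shift x -0.0008 y 0.0001
```

Call:
play_rows:
  moves:
    - [[0,0,0,0,0,-0.03,10],[0,0,7.7,0,0,-0.05,10],[0,0,7.6,0,0,-0.05,10],[0,0,0,-0.0008,0.0493,0,10],[0,0,0,-0.0008,0.0493,0,10],[0,0,0,-0.0008,0.0493,0,10],[0,0,0,-0.0008,0.0493,0,10],[0,0,0,-0.0008,0.0493,0,10],[0,0,0,0,0,0,10],[0,0,0,0,0,0,10]]

```text
time_s: 25.4
eef_pos: [0.5021, 0.4208, 0.1346]
orientation: [0.137, -3.138, 0.002]
wrist_force: [0.3, -0.1, -1.6]
width: 0.0287
finger_force: 59.7
```

```bash
python3 - <<'E'
from h import *
s,c=wcam("w13");togo(503.1,421.6,5,s)
ply,br=board(c,(.42,.56,.3,.5))
# near pocket edges: scan floor (brown) spans in board frame along x=-22 line (inside pockets, near side)
ex=np.array([np.cos(np.radians(5)),np.sin(np.radians(5))]);ey=np.array([-ex[1],ex[0]]);O=np.array([506.6,390.8])
for xb in (-24,-21,-18,0):
    o=[]
    for yb in np.arange(-70,70,.5):
        X=O+xb*ex+yb*ey;u,v=proj(c,[X[0]/1e3,X[1]/1e3,.006]).round().astype(int)
        o.append(bool(0<=u<640 and 0<=v<400 and br[v,u]))
    o=np.array(o).astype(int);e=np.flatnonzero(np.diff(o));print(xb,[(-70+.5*(i+.5),o[i+1]) for i in e])
print("cam",-c["R"].T@c["t"])
im=c["color"].copy()
for xb,yb in((0,31),(0,-31),(-35,64),(-35,-64)):
    X=O+xb*ex+yb*ey;cv2.circle(im,tuple(proj(c,[X[0]/1e3,X[1]/1e3,.015]).round().astype(int).tolist()),2,(255,0,255),-1)
cv2.imwrite("pics/w13c.png",im)
E
```

```text
t 5.0 z 0.1346 xy [0.5021 0.4208] tilt 0.1 w 0.0287 j6 -2.42 | turn z -0.0 shift x -0.0010 y 0.0007
ply [array([530. , 493.7]), array([297.6, 330.5]), np.float64(13.0)]
-24 [(np.float64(-50.25), np.int64(1)), (np.float64(-48.75), np.int64(0)), (np.float64(-48.25), np.int64(1)), (np.float64(-42.75), np.int64(0)), (np.float64(-41.25), np.int64(1)), (np.float64(-39.75), np.int64(0)), (np.float64(-31.75), np.int64(1)), (np.float64(-30.25), np.int64(0)), (np.float64(-21.75), np.int64(1)), (np.float64(-20.75), np.int64(0)), (np.float64(-20.25), np.int64(1)), (np.float64(-8.75), np.int64(0)), (np.float64(13.75), np.int64(1)), (np.float64(26.75), np.int64(0)), (np.float64(28.25), np.int64(1)), (np.float64(52.75), np.int64(0))]
-21 [(np.float64(-49.75), np.int64(1)), (np.float64(-39.25), np.int64(0)), (np.float64(-38.75), np.int64(1)), (np.float64(-37.75), np.int64(0)), (np.float64(-31.75), np.int64(1)), (np.float64(-29.25), np.int64(0)), (np.float64(-21.75), np.int64(1)), (np.float64(-8.75), np.int64(0)), (np.float64(14.75), np.int64(1)), (np.float64(51.75), np.int64(0))]
-18 [(np.float64(-50.25), np.int64(1)), (np.float64(-39.75), np.int64(0)), (np.float64(-31.75), np.int64(1)), (np.float64(-30.25), np.int64(0)), (np.float64(-29.75), np.int64(1)), (np.float64(-28.75), np.int64(0)), (np.float64(-21.75), np.int64(1)), (np.float64(-9.25), np.int64(0)), (np.float64(13.75), np.int64(1)), (np.float64(40.25), np.int64(0)), (np.float64(42.25), np.int64(1)), (np.float64(51.75), np.int64(0))]
0 [(np.float64(-60.75), np.int64(1)), (np.float64(-37.75), np.int64(0)), (np.float64(-32.75), np.int64(1)), (np.float64(-27.75), np.int64(0)), (np.float64(-22.75), np.int64(1)), (np.float64(0.25), np.int64(0)), (np.float64(5.75), np.int64(1)), (np.float64(65.25), np.int64(0))]
cam [0.43568682 0.41502694 0.27687525]
```

View pics/w13c.png

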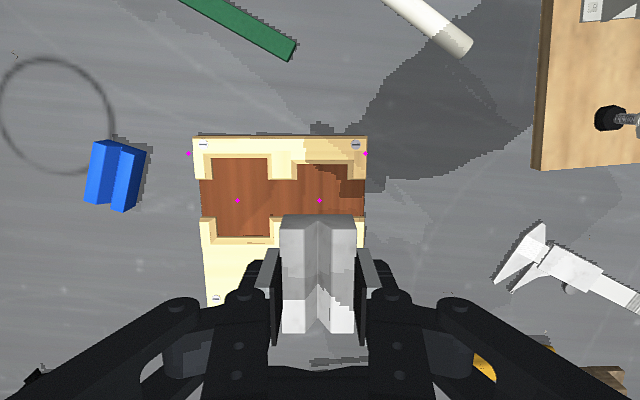

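Call:
play_rows:
  moves:
    - [[0,0,0,-0.001,0.0025,0.05,10],[0,0,0,0,0,0.03,10],[0,0,0,0,0,0,10],[0,0,0,0,0,0,10]]

```text
time_s: 25.95
eef_pos: [0.5045, 0.4237, 0.0573]
orientation: [-0.136, 3.136, 0.002]
wrist_force: [0.6, 0.4, -0.4]
width: 0.0284
finger_force: 59.7
```

```bash
python3 - <<'E'
from h import *
togo(502.9,423.4,5)
E
```

```text
t 5.0 z 0.0573 xy [0.5045 0.4237] tilt 0.2 w 0.0284 j6 -2.42 | turn z -0.0 shift x 0.0016 y -0.0002
```

Call:
play_rows:
  moves:
    - [[0,0,0,0.0012,0,0.025,10],[0,0,0,0,0,0.012,10],[0,0,0,0,0,0.004,10],[0,0,0,0,0,0.003,10],[0,0,0,0,0,0.001,10],[0,0,0,0,0,0,10],[0,0,0,0,0,0,10]]

```text
time_s: 26.82
eef_pos: [0.5027, 0.424, 0.0124]
orientation: [-0.137, 3.137, 0.002]
wrist_force: [-2.1, -2.7, 5.2]
width: 0.0282
finger_force: 60.5
```

Call:
play_rows:
  moves:
    - [[0,0,0,0,0,0,46],[0,0,0,0,0,0,46],[0,0,0,0,0,-0.03,46],[0,0,0,0,0,-0.05,65],[0,0,0,0,0,-0.04,65],[0,0,0,0,0,0,65],[0,0,0,0,0,0,65]]

```text
time_s: 27.7
eef_pos: [0.5018, 0.4234, 0.1297]
orientation: [0.136, -3.138, 0.0]
wrist_force: [-0.3, -0.4, -0.5]
width: 0.0558
finger_force: 0.0
```

```bash
python3 - <<'E'
from h import *
s,c=wcam("w14");togo(540,123.2,5,s)
pieces(c,zmin=.0185,box=(.42,.56,.33,.5),amin=30)
E
```

```text
t 5.0 z 0.1297 xy [0.5018 0.4234] tilt 0.0 w 0.0558 j6 -2.42 | turn z -0.0 shift x -0.0121 y -0.3024
[306. 203.] 1161 [226 226 225] z95 26.4 c [504.4 415.5] dim [13.5 46.3] long-axis deg 4.9
[330. 203.] 1159 [231 231 230] z95 26.5 c [503.1 432.3] dim [13. 46.] long-axis deg 5.2
[306. 266.] 473 [85 85 85] z95 29.3 c [552.2 418.1] dim [ 3.4 53.3] long-axis deg -76.7
```

Call:
play_rows:
  moves:
    - [[0,0,0,-0.004,-0.054,0,70],[0,0,0,-0.004,-0.054,0,70],[0,0,0,-0.004,-0.054,0,70],[0,0,0,-0.004,-0.054,0,70],[0,0,0,-0.004,-0.054,0,70],[0,0,0,-0.004,-0.0537,0,70],[0,0,-5.9,0,0,0.04,70],[0,0,-5.9,0,0,0.04,70],[0,0,0,0,0,0,70],[0,0,0,0,0,0,70]]

```text
time_s: 29.0
eef_pos: [0.5548, 0.1034, 0.0513]
orientation: [-0.456, 3.107, -0.001]
wrist_force: [0.6, 0.7, -0.6]
width: 0.0597
finger_force: 0.0
```

```bash
python3 - <<'E'
from h import *
from station import ctrl
s,c=wcam("w15");togo(621.1,123.4,16.8,s);pieces(c,box=(.57,.68,.06,.2))
P=np.vstack([world(c)[c["depth"]>0] for c in (ctrl.capture("scene"),ctrl.capture("side"))])
q=P-s["eef_pos"]
for z in range(250,440,20):
    m=(q[:,2]*1000>z)&(q[:,2]*1000<z+20)&(q[:,0]>-.05)&(q[:,0]<.2)&(abs(q[:,1]+.01)<.06)
    h=np.histogram(q[m][:,0],np.arange(0,.2,.01))[0];print(z,h)
E
```

```text
t 16.7 z 0.0513 xy [0.5548 0.1034] tilt 0.1 w 0.0597 j6 -1.74 | turn z -0.1 shift x -0.0693 y 0.0001
[319. 336.] 3766 [55 53 53] z95 20.1 c [614.9 121.9] dim [33.8 43.3] long-axis deg 17.1
250 [44 42 43 42 22  0  0  0  0  0  0  0  0  0  0  0  0  0  0]
270 [45 45 48 40 24  0  0  0  0  0  0  0  0  0  0  0  0  0  0]
290 [40 45 43 36 16  0  0  0  0  0  0  0  0  0  0  0  0  0  0]
310 [50 62 49 54 48  1  0  0  0  0  0  0  0  0  0  0  0 13 32]
330 [51 60 50 43 37  0  0  0  0  0  0  0  0 24 18 12 33 57 38]
350 [ 51  59  49  55  30   0   0   0   0   0   0   0  11 165  98  69  42   6
   0]
370 [51 63 59 56 32  0  0  0  0  0  0  0  0 34 84 50 11  0  0]
390 [69 71 68 54 36  0  0  0  0  0  0  0  0  0  0  0  0  0  0]
410 [296 277 226 155  65   0   0   0   0   0   0   0   0   0   0   0   0   0
   0]
430 [0 0 0 0 0 0 0 0 0 0 0 0 0 0 0 0 0 0 0]
```

Call:
play_rows:
  moves:
    - [[0,0,0,0,0,0.018,70],[0,0,0,-0.02,0,0,70],[0,0,0,-0.02,0,0,70],[0,0,0,-0.013,0,0,70],[0,0,0,-0.008,0,0,65],[0,0,0,-0.004,0,0,60],[0,0,0,0,0,0,60],[0,0,0,0,0,0,60]]

```text
time_s: 30.15
eef_pos: [0.616, 0.1219, 0.0324]
orientation: [0.458, -3.108, -0.0]
wrist_force: [-1.1, -0.3, 0.4]
width: 0.0513
finger_force: 0.0
```

```bash
python3 - <<'E'
from h import *
s,c=wcam("w16");print(s["wrist_force"]);togo(621.1,123.4,16.8,s);pieces(c,box=(.57,.68,.06,.2))
E
```

```text
[-1.10550005 -0.28571512  0.38596959]
t 16.8 z 0.0324 xy [0.616  0.1219] tilt 0.0 w 0.0513 j6 -1.72 | turn z -0.0 shift x -0.0053 y -0.0000
[319. 258.] 7500 [49 48 47] z95 20.2 c [621.3 123.8] dim [33.8 55.8] long-axis deg 16.7
[256. 273.] 94 [14 12 12] z95 39.9 c [624.4  97.3] dim [ 0.6 21.3] long-axis deg 16.4
[379. 273.] 95 [21 21 21] z95 39.9 c [609.3 146.3] dim [ 0.8 21.6] long-axis deg 15.4
```

Call:
play_rows:
  moves:
    - [[0,0,0,0,0,0.015,60],[0,0,0,0,0,0.0105,60],[0,0,0,0,0,0,60],[0,0,0,0,0,0,60],[0,0,0,0,0,0,25],[0,0,0,0,0,0,20],[0,0,0,0,0,0,20]]

```text
time_s: 31.08
eef_pos: [0.6168, 0.1221, 0.0076]
orientation: [-0.458, 3.107, 0.0]
wrist_force: [-1.4, 0.6, 5.3]
width: 0.0317
finger_force: 60.1
```

```bash
python3 - <<'E'
from h import *
togo(621.2,123.6,16.8)
E
```

```text
t 16.8 z 0.0076 xy [0.6168 0.1221] tilt 0.1 w 0.0317 j6 -1.72 | turn z -0.0 shift x -0.0046 y 0.0002
```

Call:
play_rows:
  moves:
    - [[0,0,0,0,0,-0.03,20],[0,0,0,0.04,0,-0.03,20],[0,0,0,0.04,0,-0.03,20],[0,0,5.9,0,0,0,20],[0,0,5.9,0,0,0,20],[0,0,0,0.0025,0.0529,0,20],[0,0,0,0.0025,0.0529,0,20],[0,0,0,0.0025,0.0529,0,20],[0,0,0,0.0025,0.0529,0,20],[0,0,0,0.0027,0.0528,0,20]]

```text
time_s: 32.33
eef_pos: [0.5033, 0.3625, 0.0961]
orientation: [0.136, -3.138, 0.001]
wrist_force: [0.4, 0.7, -2.7]
width: 0.0315
finger_force: 60.0
```

Call:
play_rows:
  moves:
    - [[0,0,0,0,0,0.02,20],[0,0,0,0,0,0.02,20],[0,0,0,0,0,0,20],[0,0,0,0,0,0,20],[0,0,0,0,0,0,20]]

```text
time_s: 32.95
eef_pos: [0.5047, 0.3614, 0.0579]
orientation: [-0.136, 3.137, 0.002]
wrist_force: [0.6, 0.6, -1.7]
width: 0.0318
finger_force: 60.1
```

```bash
python3 - <<'E'
from h import *
s,c=wcam("w17");togo(504.5,361.5,5,s);cv2.imwrite("pics/w17c.png",c["color"])
E
```

```text
t 5.0 z 0.0579 xy [0.5047 0.3614] tilt 0.1 w 0.0318 j6 -2.36 | turn z -0.0 shift x 0.0002 y 0.0001
```

View pics/w17c.png

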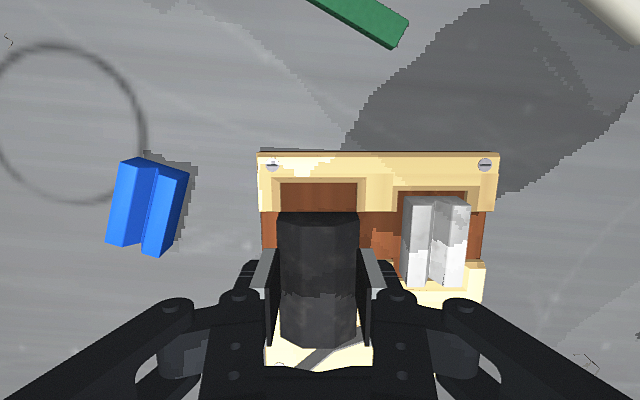

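Call:
play_rows:
  moves:
    - [[0,0,0,0,0,0.025,20],[0,0,0,0,0,0.012,20],[0,0,0,0,0,0.004,20],[0,0,0,0,0,0.003,20],[0,0,0,0,0,0,20],[0,0,0,0,0,0,20]]

```text
time_s: 33.75
eef_pos: [0.5046, 0.3615, 0.0136]
orientation: [-0.137, 3.137, 0.001]
wrist_force: [-0.3, -0.4, 1.8]
width: 0.0314
finger_force: 60.5
```

Call:
play_rows:
  moves:
    - [[0,0,0,0,0,0,50],[0,0,0,0,0,0,50],[0,0,0,0,0,-0.03,50],[0,0,0,0,0,-0.05,50],[0,0,0,0,0,-0.05,50],[0,0,0,0,0,-0.05,50],[0,0,0,0,0,0,50],[0,0,0,0,0,0,50]]

```text
time_s: 34.75
eef_pos: [0.5038, 0.3611, 0.1923]
orientation: [0.136, -3.138, -0.0]
wrist_force: [0.1, -0.4, -0.9]
width: 0.0425
finger_force: 0.0
```

```bash
python3 - <<'E'
from h import *
from station import ctrl
s,c=wcam("w18")
pieces(c,zmin=.0185,box=(.42,.56,.3,.5),amin=30)
pieces(ctrl.capture("side"),zmin=.008,box=(.3,.8,-.2,.5),amin=60)
E
```

```text
[318. 188.] 2119 [66 64 64] z95 26.4 c [509.4 361.8] dim [32.8 54.9] long-axis deg 4.7
[378. 188.] 752 [238 238 238] z95 26.5 c [504.3 415.3] dim [13.4 45.7] long-axis deg 4.8
[398. 188.] 838 [235 235 234] z95 26.5 c [503. 432.] dim [14.  45.7] long-axis deg 5.6
[375. 240.] 294 [93 92 92] z95 29.4 c [551.8 418. ] dim [ 3.8 53.5] long-axis deg -75.9
[382. 148.] 552 [ 94 111 120] z95 23.9 c [747.8 379.3] dim [ 58.5 244.3] long-axis deg -77.5
[237. 131.] 145 [79 82 84] z95 17.9 c [360.2 452.4] dim [ 16.8 113.6] long-axis deg 61.0
[297. 142.] 1339 [133 167 182] z95 27.1 c [529.3 393.8] dim [137.1 138.7] long-axis deg 5.0
[241. 157.] 159 [73 92 60] z95 14.5 c [378.8 335. ] dim [ 17.  122.2] long-axis deg 66.8
[287. 171.] 200 [183  91  56] z95 22.3 c [500.4 265.1] dim [34.7 46.3] long-axis deg -13.7
[376. 188.] 399 [51 51 52] z95 20.9 c [725.2 193. ] dim [66.5 67.5] long-axis deg 78.2
[404. 219.] 961 [80 88 67] z95 24.7 c [773.1  87.7] dim [ 53.5 153.3] long-axis deg 89.9
[299. 222.] 252 [174  85  54] z95 22.4 c [528.3  79.4] dim [31.6 48. ] long-axis deg -43.6
[334. 274.] 3746 [141 188 220] z95 26.0 c [599.6 -69.8] dim [144. 165.] long-axis deg 85.0
[394. 251.] 296 [56 55 57] z95 24.6 c [738.8 -21. ] dim [18.5 77.1] long-axis deg 18.9
[228. 271.] 1541 [90 79 67] z95 31.6 c [378.1 -52.9] dim [ 84.8 137.6] long-axis deg -4.5
[231. 307.] 350 [176  88  52] z95 22.7 c [ 390.1 -151.4] dim [31.  47.2] long-axis deg 88.5
```

All five are seated and the bystanders have not moved, so I'm handing in.

```bash
python3 -c "
from station import ctrl
print(ctrl.hand_in())"
```

```text
the job is handed in; nothing more can be done
None
```

I put all five pieces in their own pockets and handed the job in at about 35 s. The last camera checks show each piece flat, aligned and at seated height; the strip, square and tape show no sign of having moved. The hand-in returned no verdict.

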